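# Roll the cap strips of a 96-well plate home

### The arm

A 7-joint arm with a two-finger parallel gripper is mounted at the origin on a cart in front of the work surface, level with it; the furniture and walls round the work are solid. World frame = base frame: x ahead of the robot, y to its left, z up, the work surface at z = 0. Lengths are in m, angles in rad, forces in N, time in s.
With the tool pointing down it reaches from about 0.425 to 0.875 m from the base axis. Payload 4.7 kg.
Tool frame: the origin (TCP) lies midway between the tips of the shut fingers; the grasp point (between the pads) lies 19 mm behind it; z points along the fingers, y is the line along which they close (so a half turn about z gives the same grasp; the last joint's range is limited). The gripper opens to 85 mm and grips with 20 to 120 N. Pads are 22 mm wide; open, the fingers measure 114 mm over their backs; the gripper's body (76 mm by 85 mm) begins 54 mm behind the grasp point. The pads swing forward as they close: fully open they stand 13 mm farther back than shut.
Start: joints at [1.244, 0.321, -0.07, 1.45, 0.023, 1.371, -0.057], TCP at [0.217, -0.613, 0.231] pointing down, gripper open.
Joint ranges: [-2.86, 2.86], [-0.3, 2.09], [-1.38, 1.24], [0.06, 2.45], [-1.56, 4.7], [0.09, 2.05], [-2.69, 2.69]. Speed limits (rad/s): [2.57, 2.57, 3.14, 3.14, 3.14, 3.14, 3.14].

### API

Orientations are given as a unit quaternion [x, y, z, w].
In Python, from bench import manip, snapshot gives the robot as it stands.
- The arm moves only by the shell command python3 -m jog 'ROWS' [FORCE]. ROWS is JSON, a list of rows, each a list of 7 numbers: the opening, from -1 (shut) to 1 (fully open), then the shift along the tool's x, y, z as a fraction of full scale, then the turn, a rotation vector about the tool's x, y, z as a fraction of full scale. In form: [[claw, tx, ty, tz, rx, ry, rz], ...]. A call has 1 to 20 rows; each row shifts and turns the commanded pose from where the row before left it, along the tool's axes as they then stand; what a row does not reach is not made up. Full scale, the value 1, is 150 mm for a shift and 60 degrees for a turn. A row lasts 1/8 s, in which the tool goes at most 62.5 mm and 10.7 degrees, less where a joint would pass 70% of its speed; a pose out of reach is approached as far as the arm can. A call with a number of a shift or a turn outside -1 to 1 is refused whole. A call with a gripper value outside its range is refused whole. The fingers move at their own pace and stop on an object; FORCE is the grip in N (left out, the last holds). Time passes only in rows, so rows that do not move let the fingers close. It gives the time, the measured TCP pose, the force, the opening and the grip force at its end, in the units of the state.
- manip.get_obs(): the state, without advancing time (a new reading comes with each control period).
- snapshot(name): name is "scene" or "top"; returns a dict with "frame" (400x640x3 uint8, red, green, blue), "intrinsics" (3x3 intrinsics, pixels), "rvec" (rotation vector, rad) and "tvec" (3), from world to camera coordinates, as OpenCV has them. Camera axes: x right, y down, z forward; pixel columns grow to the right and rows downward; lengths in m; the calibration is good to about 2 mm. A picture is of the moment at which its call begins. There is no depth.
- manip.close_job(): hands the job in; it is judged then, once.
The state is a dict: "clock": time; "qpos": joint angles; "joint_velocities": joint speeds; "effort": joint torques, N m; "position": TCP position; "tcp_rot": TCP orientation; "ft_force": force on the tool from outside, world axes, zero at the start; "torque": the same for the moment, N m; "finger_gap": finger opening in m; "gripper_force": force on a finger pad.
Only numpy, scipy, OpenCV 4.12 (cv2) and the standard library are available. Lean on these libraries where they do the work, as an engineer would, in place of code of your own. Each camera call takes 0.05 s, during which the arm holds its last target. There are 200 camera calls.

### The job

Seal the 96-well plate: take the hand roller from its stand and roll it over the row of cap strips from one end of the plate to the other, pressing firmly but never with more than 30 N, until all twelve strips are fully home. Press only with the roller, then hang it back upright in its stand, and leave the other things on the bench where they are.

Things in the scene. Friction and masses are not known exactly. Their poses are not given: they have to be found in the camera images.
- nest: Aluminium plate nest fixed to the bench, 110 (its x) by 152 mm (its y), holding a grey 96-well plate (86 x 128 mm, long side along y); origin at the centre of its underside, on the bench. Twelve strips of 8 caps lie side by side across the plate, each 74 mm along x and 8.4 mm along y, at 9 mm pitch: middles at x = 0, y = +49.5 mm (strip_1) down to -49.5 mm (strip_12).
- caps (a point): Point of the nest 35.4 mm above the middle of its underside: the mean height of fully home caps. Plates differ in height and sit loosely in the nest: this one's caps may be up to 6 mm higher or lower (same x and y), and the plate may lean up to 0.028 rad along its length (1.4 mm up or down at an end). That cannot be measured beforehand. Caps not yet home stand up to 3 mm higher.
- stand: Fixed aluminium stand for the roller, base 132 (its x) by 62 mm (its y); origin at the centre of its underside, on the bench. Ledges 50 mm above the bench at x = +-56 mm carry the ends of the roller's crossbar. Black cheeks round the ledges rise to 59 mm and leave about 3 mm of play either way along y (more at their flared tops) and 4.5 mm along x.
- roller_grip (a point): Centre of the hand roller's upright grey handle, a flat-faced block 50 (x) by 22 (y) by 52 mm tall: take it across the 22 mm. x is the axle, z up. 70 mm below is the lowest line of the black rubber wheel (30 mm across, 78 mm wide, turns freely); 26 to 34 mm below, the steel crossbar, 118 x 26 mm, under a 3 mm collar. In the stand: upright, 84 mm above the bench, x along the stand's x. 0.38 kg.
- wheel (a joint): Turn of the roller's wheel in rad, 0 at the start; 1 rad is 15 mm of rolling.
- reagent: White bottle, 44 mm across, 90 mm tall; origin under its centre. A bystander.
- pot: White specimen pot, 50 mm across, 55 mm tall; origin under its centre. A bystander.
- dropper: Brown dropper bottle, 33 mm across, 82 mm tall; origin under its centre. A bystander.
- covers: Small box of cover slips, 34 x 34 mm, 17 mm tall; origin under its centre. A bystander.
- strip_1 (a joint): How far the strip of caps nearest the nest's +y end is pressed in, in m: 0 stands 3 mm proud, 0.003 is fully home. A strip sits tight: it goes down only under more than about 8 N and stays where it is left. The wheel mostly bears on two neighbours at once, so about 16 N or more in all is needed.
- strip_2 (a joint): The same for strip 2 from that end.
- strip_3 (a joint): The same for strip 3 from that end.
- strip_4 (a joint): The same for strip 4 from that end.
- strip_5 (a joint): The same for strip 5 from that end.
- strip_6 (a joint): The same for strip 6 from that end.
- strip_7 (a joint): The same for strip 7 from that end.
- strip_8 (a joint): The same for strip 8 from that end.
- strip_9 (a joint): The same for strip 9 from that end.
- strip_10 (a joint): The same for strip 10 from that end.
- strip_11 (a joint): The same for strip 11 from that end.
- strip_12 (a joint): The same for strip 12 from that end.

How it is judged:
On the way, in this order (a step that is already met when the one before it is completed fails the run):
1. the roller is lifted clear of its stand (z of roller_grip in the frame of stand above 0.105 m), for 0.1 s.
2. the roller is rolling under load on the plate (its wheel has turned 2.5 rad or more) (contact force between roller and nest above 2 N and (value of joint wheel above 2.5 rad or value of joint wheel below -2.5 rad)).
3. all twelve strips are home (value of joint each of strip_1, strip_2, strip_3, strip_4, strip_5, strip_6, strip_7, strip_8, strip_9, strip_10, strip_11, strip_12 above 0.0022 m), for 0.1 s.
At the end, for the whole second after the job is handed in: All twelve strips are home (each pressed in by more than 2.2 of its 3 mm) and the roller hangs still and upright in its stand (crossbar down on both ledges: handle centre 81 to 87 mm above the stand's foot, within 9 mm of its middle, tilt under 0.06 rad) (all of step 3 and z of roller_grip in the frame of stand between 0.081 and 0.087 m and horizontal distance between roller_grip and stand below 0.009 m and angle between roller_grip's own z axis and vertical below 0.06 rad and angle between the x axis of roller_grip and the x axis of stand, either way round below 0.2 rad and linear speed of roller below 0.02 m/s); the robot touches nothing.
It fails at once if the roller bears on the plate or its nest with more than 30 N (contact force between roller and nest above 30 N).
It fails at once if the gripper or arm itself touches the plate, caps or nest (contact force between any of the fingers, the arm and nest above 0.5 N).
It fails at once if a bystander is pushed more than 30 mm or knocked over (distance of any of reagent, pot, dropper, covers from where it was at the start of the episode above 0.03 m or angle between any of reagent, pot, dropper, covers's own z axis and vertical above 0.5 rad).
It also fails if it takes over 72 s, if anything falls off the work surface, if the arm or the gripper's body presses on something with over 40 N, if the wrist force passes 120 N, or if a joint passes its speed limit or range.

## Working session

There is one attempt and no reset: what is moved stays moved. The work goes in short steps, Python scripts to look and compute and a shell command to move; the robot and the scene stay as the last step left them, time stands still between calls to the robot, and variables do not carry over. Pictures are saved under pics/ and viewed, at most 10 in all, crops included, and the job is handed in when it is done.

```bash
mkdir -p pics; ls
python3 - <<'E'
from bench import manip, snapshot
import cv2,numpy as np
for n in("scene","top"):
    s=snapshot(n); np.savez(n+".npz",**s); cv2.imwrite(f"pics/{n}0.png",s["frame"][:,:,::-1])
    R=cv2.Rodrigues(np.array(s["rvec"],float))[0]; print(n,s["intrinsics"],-R.T@np.array(s["tvec"]).ravel(), R[2])
o=manip.get_obs(); print(o)
E
```

```text
pics
scene [[435.84069091   0.         315.78784609]
 [  0.         435.84069091 207.12256813]
 [  0.           0.           1.        ]] [0.13902874 0.72438784 0.91348678] [ 0.33647703 -0.59621699 -0.72890912]
top [[441.04368011   0.         315.2438957 ]
 [  0.         441.04368011 201.46590045]
 [  0.           0.           1.        ]] [0.2435974  0.01374676 1.38728186] [ 2.08867799e-01  4.71179621e-04 -9.77943772e-01]
{'clock': 0.1, 'qpos': array([ 1.24409856,  0.32176496, -0.07007445,  1.45150573,  0.02261654,
        1.37081055, -0.05690534]), 'joint_velocities': array([ 0.00019249, -0.00051656,  0.00210888, -0.00418918,  0.00081062,
        0.00061651,  0.00051448]), 'effort': array([ 3.90564737e-04, -4.94879472e+01, -3.83617356e-01, -3.15209556e+01,
        1.31199765e-02,  7.51079904e-03, -2.05001771e-05]), 'position': array([ 0.21704448, -0.61220089,  0.23034609]), 'tcp_rot': array([ 9.85515574e-01,  1.69582810e-01, -1.98550590e-04, -8.27523431e-04]), 'ft_force': array([ 0.32801643, -0.24906634,  0.18827967]), 'torque': array([ 0.03793635, -0.00045288,  0.01614163]), 'gripper_force': 0.0, 'finger_gap': 0.08566002908287386}
```

View pics/scene0.png

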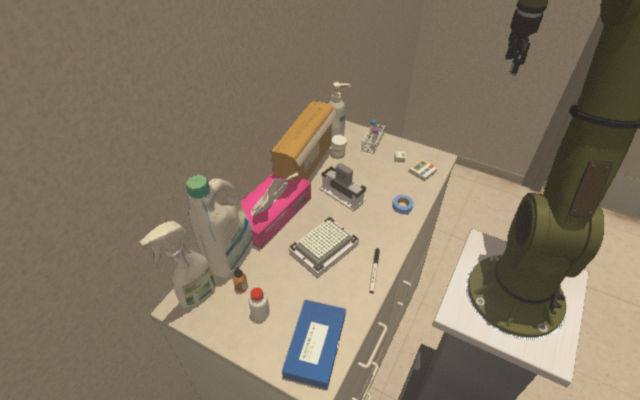

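View pics/top0.png

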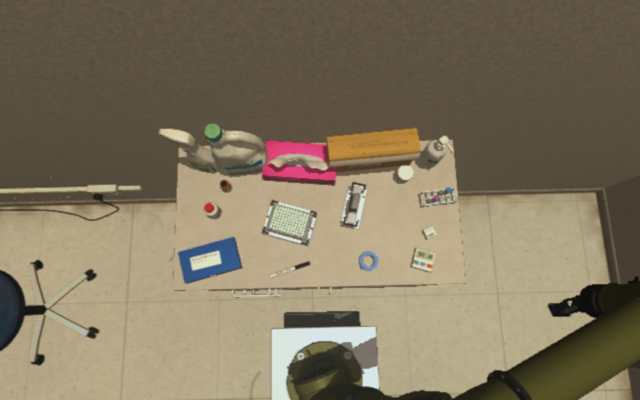

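The scene view shows the nest with its plate at about (324,245) and the roller in its stand at (343,185). In the top view they are at (290,222) and (353,205). The long side of the stand runs roughly along image vertical (world x), and the nest is turned about 10°. Next I'll enlarge both crops.

Run:
```python
import cv2,numpy as np
t=cv2.imread("pics/top0.png")[170:260,250:385]; s=cv2.imread("pics/scene0.png")[155:280,280:380]
a=cv2.resize(t,None,fx=5.9,fy=5.9,interpolation=cv2.INTER_CUBIC); cv2.imwrite("pics/tc.png",a)
b=cv2.resize(s,None,fx=4.8,fy=4.8,interpolation=cv2.INTER_CUBIC); cv2.imwrite("pics/sc.png",b)
```

```text
(no output)
```

View pics/tc.png

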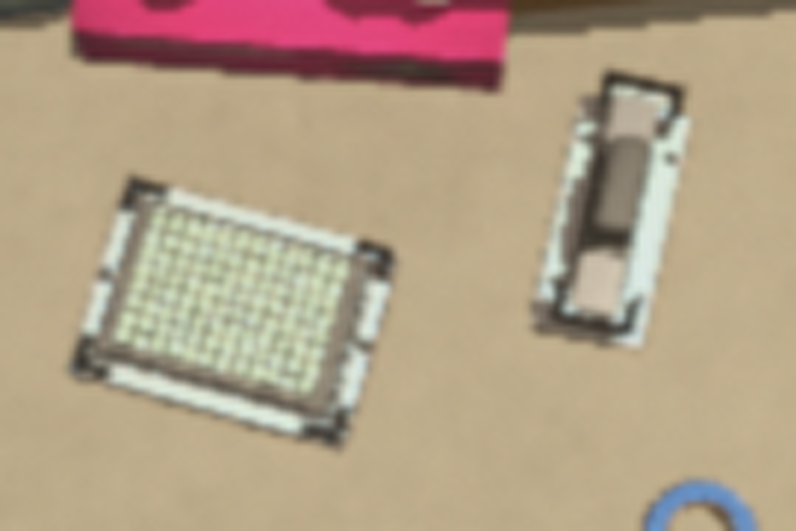

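View pics/sc.png

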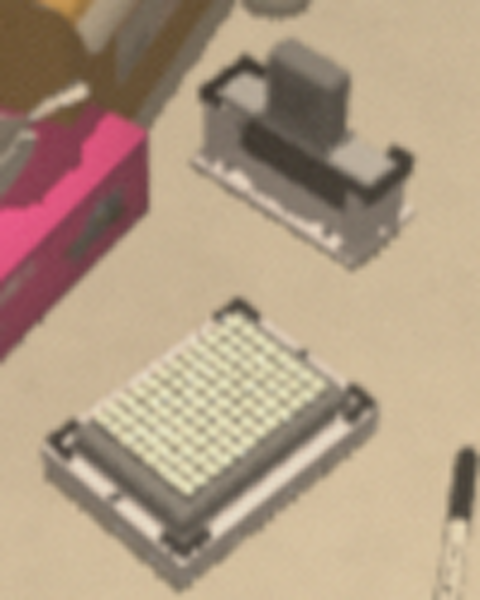

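```bash
cat > h.py <<'E'
import cv2,numpy as np
def cam(s):
    R=cv2.Rodrigues(np.array(s["rvec"],float))[0]; return np.array(s["intrinsics"]),R,np.array(s["tvec"],float).ravel()
def ray(s,p,z):
    K,R,t=cam(s); C=-R.T@t; d=R.T@np.linalg.inv(K)@np.array([p[0],p[1],1.]); return (C+d*(z-C[2])/d[2])[:2]
E
python3 - <<'E'
import cv2,numpy as np
from h import *
T=np.load("top.npz");S=np.load("scene.npz")
def rect(s,win,f,z,name):
    x0,y0,x1,y1=win; im=s["frame"][y0:y1,x0:x1]
    im=cv2.resize(im,None,fx=4,fy=4,interpolation=cv2.INTER_LINEAR).astype(int)
    m=f(im).astype(np.uint8)
    m=cv2.morphologyEx(m,cv2.MORPH_CLOSE,np.ones((9,9),np.uint8))
    m=cv2.morphologyEx(m,cv2.MORPH_OPEN,np.ones((5,5),np.uint8))
    v,u=np.nonzero(m)
    P=np.array([ray(s,((a+.5)/4-.5+x0,(b+.5)/4-.5+y0),z) for a,b in zip(u,v)],np.float32)
    r=cv2.minAreaRect(P); print(name,len(u),"ctr",np.round(r[0],4),"size",np.round(r[1],4),"ang",round(r[2],1),"mean",P.mean(0).round(4))
caps=lambda i:(i[...,2]<i[...,0]-18)&(i[...,1]>=i[...,0]-3)&(i[...,0]>120)
blk=lambda i:(i.max(-1)<70)
for z in(.034,.038):
    rect(T,(266,200,312,242),caps,z,"capsT"); rect(S,(295,218,352,262),caps,z,"capsS")
rect(T,(335,178,370,232),blk,.059,"cheekT"); rect(S,(318,160,370,212),blk,.059,"cheekS")
rect(T,(258,196,322,248),blk,.035,"postsT"); rect(S,(286,213,362,276),blk,.035,"postsS")
p=lambda u,v,x0,y0,k:((u+.5)/k-.5+x0,(v+.5)/k-.5+y0)
for n,L,a,z in [("capsT",[(160,205),(352,262),(305,395),(118,340)],(T,250,170,5.9),.037),("capsS",[(238,312),(330,382),(190,495),(97,412)],(S,280,155,4.8),.037),
  ("chT",[(606,72),(686,90),(634,333),(553,318)],(T,250,170,5.9),.059)]:
    Q=np.array([ray(a[0],p(*q,*a[1:]),z) for q in L]); e=np.roll(Q,-1,0)-Q
    print(n,Q.mean(0).round(4),np.linalg.norm(e,axis=1).round(4),np.degrees(np.arctan2(e[:,1],e[:,0])).round(1))
E
```

```text
capsT 12575 ctr [0.4638 0.1012] size [0.1135 0.1011] ang 71.2 mean [0.4752 0.0979]Traceback (most recent call last):
  File "<stdin>", line 16, in <module>
  File "<stdin>", line 12, in rect
cv2.error: OpenCV(4.12.0) /io/opencv/modules/imgproc/src/convhull.cpp:143: error: (-215:Assertion failed) total >= 0 && (depth == CV_32F || depth == CV_32S) in function 'convexHull'
```

```bash
cat > m.py <<'E'
import cv2,numpy as np
from h import *
T=np.load("top.npz");S=np.load("scene.npz")
def rect(s,win,f,z,name,big=True):
    x0,y0,x1,y1=win; im=s["frame"][y0:y1,x0:x1]
    im=cv2.resize(im,None,fx=4,fy=4,interpolation=cv2.INTER_LINEAR)
    m=f(im.astype(int),cv2.cvtColor(im,cv2.COLOR_RGB2HSV)).astype(np.uint8)
    if big:
        m=cv2.morphologyEx(m,cv2.MORPH_CLOSE,np.ones((7,7),np.uint8)); m=cv2.morphologyEx(m,cv2.MORPH_OPEN,np.ones((13,13),np.uint8))
        n,l,st,_=cv2.connectedComponentsWithStats(m); 
        if n<2: print(name,"none");return
        m=l==1+st[1:,4].argmax()
    v,u=np.nonzero(m)
    if len(u)<3: print(name,"none");return
    P=np.array([ray(s,((a+.5)/4-.5+x0,(b+.5)/4-.5+y0),z) for a,b in zip(u,v)],np.float32)
    r=cv2.minAreaRect(P); print(name,len(u),"ctr",np.round(r[0],4),"size",np.round(r[1],4),"ang",round(r[2],1),"mean",P.mean(0).round(4))
E
python3 - <<'E'
from m import *
print(T["frame"][215:219,285:290].tolist()); print(S["frame"][238:241,322:328].tolist()); print("bench",T["frame"][250,300],S["frame"][270,350])
caps=lambda i,h:(h[...,0]>=24)&(h[...,0]<45)&(h[...,1]>25)&(h[...,2]>110)
blk=lambda i,h:(i.max(-1)<70)
for z in(.034,.038):
    rect(T,(266,200,312,242),caps,z,"capsT"); rect(S,(295,218,352,262),caps,z,"capsS")
rect(T,(335,178,370,232),blk,.059,"cheekT",0); rect(S,(318,160,370,212),blk,.059,"cheekS",0)
rect(T,(258,196,322,248),blk,.035,"postsT",0); rect(S,(286,213,362,276),blk,.035,"postsS",0)
p=lambda u,v,x0,y0,k:((u+.5)/k-.5+x0,(v+.5)/k-.5+y0)
for n,L,a,z in [("capsT",[(160,205),(352,262),(305,395),(118,340)],(T,250,170,5.9),.037),("capsS",[(238,312),(330,382),(190,495),(97,412)],(S,280,155,4.8),.037),
  ("chT",[(606,72),(686,90),(634,333),(553,318)],(T,250,170,5.9),.059),("handleS",[(286,38),(350,74),(328,90),(267,56)],(S,280,155,4.8),.110),("handleT",[(610,137),(651,143),(632,238),(597,232)],(T,250,170,5.9),.110)]:
    Q=np.array([ray(a[0],p(*q,*a[1:]),z) for q in L]); e=np.roll(Q,-1,0)-Q
    print(n,Q.mean(0).round(4),np.linalg.norm(e,axis=1).round(4),np.degrees(np.arctan2(e[:,1],e[:,0])).round(1))
E
```

```text
[[[187, 196, 162], [195, 207, 171], [176, 184, 152], [166, 172, 141], [185, 192, 159]], [[177, 186, 154], [188, 200, 166], [178, 189, 157], [186, 197, 163], [198, 207, 173]], [[172, 178, 148], [165, 174, 146], [163, 170, 142], [191, 202, 169], [199, 208, 176]], [[203, 214, 181], [194, 204, 176], [184, 192, 162], [201, 211, 179], [191, 196, 170]]]
[[[217, 213, 178], [185, 179, 152], [181, 173, 152], [216, 209, 176], [223, 218, 183], [213, 208, 173]], [[214, 208, 176], [197, 189, 159], [196, 188, 157], [212, 203, 167], [217, 210, 173], [213, 209, 176]], [[185, 174, 148], [216, 209, 172], [224, 219, 184], [209, 200, 165], [186, 177, 148], [183, 174, 147]]]
bench [191 174 140] [210 188 157]
capsT 14700 ctr [0.475  0.1003] size [0.1188 0.0807] ang 72.7 mean [0.4742 0.0987]
capsS 13300 ctr [0.4723 0.0921] size [0.1084 0.0736] ang 72.3 mean [0.4718 0.0933]
capsT 14700 ctr [0.4743 0.1   ] size [0.1185 0.0805] ang 72.7 mean [0.4736 0.0985]
capsS 13300 ctr [0.4708 0.095 ] size [0.1079 0.0733] ang 72.3 mean [0.4703 0.0962]
cheekT 385 ctr [ 0.5161 -0.1042] size [0.0347 0.132 ] ang 75.5 mean [ 0.5056 -0.094 ]
cheekS 867 ctr [ 0.5307 -0.0778] size [0.0172 0.1086] ang 72.1 mean [ 0.5184 -0.0742]
postsT 15 ctr [0.4684 0.0971] size [0.003  0.1702] ang 17.4 mean [0.4466 0.1662]
postsS none
capsT [0.4737 0.0966] [0.1064 0.0746 0.1025 0.0752] [-108.1  159.7   72.3  -17.3]
capsS [0.4718 0.0916] [0.0707 0.1074 0.0743 0.1049] [ 162.7   73.6  -19.1 -108.3]
chT [ 0.517  -0.1066] [0.043  0.1325 0.0424 0.1344] [-104.5  165.7   78.   -14. ]
handleS [ 0.5142 -0.0992] [0.0475 0.0189 0.0447 0.0195] [167.3  74.4 -12.  -97.4]
handleT [ 0.514  -0.1036] [0.0208 0.0498 0.0177 0.0493] [-99.9 166.5  78.7  -9.9]
```

The two views agree to about 4 mm:
- **Stand:** about (0.515, -0.102), yaw about -13.5°.
- **Nest:** about (0.473, 0.094), yaw about -17.7°.

The handle measures about 49×19 mm, against 50×22 given. The caps measure about 106×74 mm, against 107×74 given. First I'll turn the tool to the stand's yaw.

```bash
cat > go.py <<'E'
import sys,numpy as np
from scipy.spatial.transform import Rotation as Ro
from bench import manip
# usage: go.py x y z yaw_deg : remaining shift (tool axes, mm and full-scale), rotvec after which tool x is at yaw & z down
x,y,z,w=map(float,sys.argv[1:5]); o=manip.get_obs()
R=Ro.from_quat(o["tcp_rot"]); c,s=np.cos(np.radians(w)),np.sin(np.radians(w))
G=Ro.from_matrix(np.array([[c,s,0],[s,-c,0],[0,0,-1]]))
d=R.inv().apply(np.array([x,y,z])-o["position"]); r=np.degrees((R.inv()*G).as_rotvec())
print("t",round(o["clock"],2),"pos",o["position"].round(4),"F",o["ft_force"].round(1),"gap",round(o["finger_gap"],4),"q7",o["qpos"].round(2)[[0,6]])
print("shift frac",(d/.15).round(3),"turn frac",(r/60).round(3))
E
python3 -m jog '[[1,0,0,-0.2,0,0,0.1375],[1,0,0,-0.2,0,0,0.1375],[1,0,0,0,0,0,0.1375],[1,0,0,0,0,0,0.1375],[1,0,0,0,0,0,0]]'; python3 go.py 0.515 -0.102 0.25 -13.5
```

```text
clock: 0.72
position: [0.2172, -0.6124, 0.2908]
tcp_rot: [0.993, -0.117, -0.0, -0.0]
ft_force: [0.5, 0.1, 0.0]
finger_gap: 0.0854
gripper_force: 0.0
t 0.72 pos [ 0.2172 -0.6124  0.2908] F [0.5 0.1 0. ] gap 0.0854 q7 [ 1.19 -0.61]
shift frac [ 1.144 -3.77   0.274] turn frac [-0.001  0.001  0.002]
```

```bash
python3 -m jog '[[1,0.095,-0.314,0,0,0,0],[1,0.095,-0.314,0,0,0,0],[1,0.095,-0.314,0,0,0,0],[1,0.095,-0.314,0,0,0,0],[1,0.095,-0.314,0,0,0,0],[1,0.095,-0.314,0,0,0,0],[1,0.095,-0.314,0,0,0,0],[1,0.095,-0.314,0,0,0,0],[1,0.095,-0.314,0,0,0,0],[1,0.095,-0.314,0,0,0,0],[1,0.095,-0.314,0,0,0,0],[1,0.095,-0.314,0,0,0,0],[1,0,0,0,0,0,0],[1,0,0,0,0,0,0]]'; python3 go.py 0.515 -0.102 0.16 -13.5
```

```text
clock: 2.48
position: [0.5148, -0.1035, 0.291]
tcp_rot: [0.993, -0.117, -0.0, 0.0]
ft_force: [-0.2, -1.0, 1.2]
finger_gap: 0.0853
gripper_force: 0.0
t 2.48 pos [ 0.5148 -0.1035  0.291 ] F [-0.2 -1.   1.2] gap 0.0853 q7 [ 0.62 -1.68]
shift frac [-0.001 -0.011  0.873] turn frac [0.001 0.001 0.002]
```

```bash
python3 -m jog '[[1,0,-0.005,0.26,0,0,0],[1,0,-0.005,0.26,0,0,0],[1,0,0,0.26,0,0,0],[1,0,0,0.26,0,0,0],[1,0,0,0,0,0,0]]'; python3 go.py 0.515 -0.103 0.068 -13.5
python3 - <<'E'
from bench import snapshot
import cv2,numpy as np
s=snapshot("scene")["frame"][130:230,280:380,::-1]; t=snapshot("top")["frame"][160:260,305:405,::-1]
cv2.imwrite("pics/a.png",cv2.resize(np.hstack([s,t]),None,fx=4,fy=4,interpolation=cv2.INTER_CUBIC))
E
```

```text
clock: 3.1
position: [0.5124, -0.1029, 0.1324]
tcp_rot: [0.993, -0.118, -0.003, -0.0]
ft_force: [-0.0, 0.5, 0.8]
finger_gap: 0.0854
gripper_force: 0.0
t 3.1 pos [ 0.5124 -0.1029  0.1324] F [-0.   0.5  0.8] gap 0.0854 q7 [ 0.61 -1.73]
shift frac [ 0.02  -0.003  0.429] turn frac [ 0.     0.006 -0.001]
```

View pics/a.png

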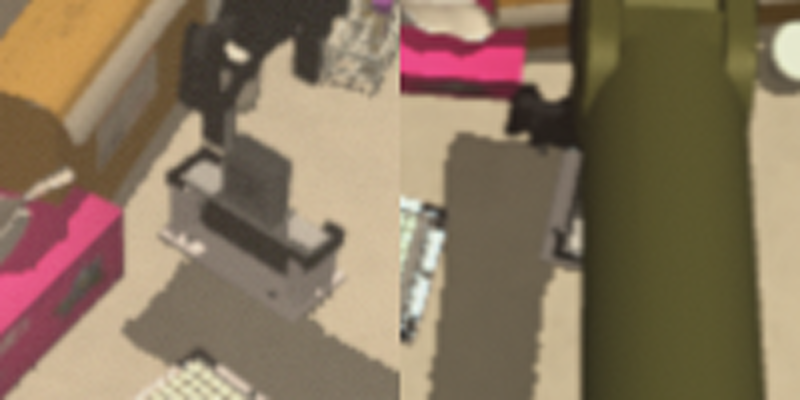

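The scene half shows the open fingers above and behind the handle, with a left finger at crop (215,110). The arm hides the top view. I'll project where the fingertips should be and compare.

Run:
```python
from h import *
from bench import manip
from scipy.spatial.transform import Rotation as Ro
S=np.load("scene.npz");K,R,t=cam(S); o=manip.get_obs(); Q=Ro.from_quat(o["tcp_rot"]); p=o["position"]
pr=lambda X:(lambda q:((q[:2]/q[2])-np.array([280,130]))*4)(K@(R@X+t)).round(0)
for n,l in [("pad+y",[0,.043,-.013]),("pad-y",[0,-.043,-.013]),("back+y",[0,.057,-.013]),("back-y",[0,-.057,-.013]),("body",[0,0,-.073])]: print(n,pr(p+Q.apply(l)))
print("handletop",pr(np.array([.515,-.102,.11])),"corners",[pr(np.array([.515,-.102,.11])+Q.apply([a*.025,b*.011,0])) for a in(1,-1) for b in(1,-1)])
```

```text
pad+y [297.  74.]
pad-y [215. 136.]
back+y [310.  65.]
back-y [201. 146.]
body [261.  34.]
handletop [255. 149.] corners [array([238., 126.]), array([218., 141.]), array([294., 158.]), array([273., 174.])]
```

Predicted and observed finger positions agree to about 1 px, so I'll descend and grip.

```bash
python3 -m jog '[[1,0.01,0,0.148,0,0.003,0],[1,0.01,0,0.148,0,0.003,0],[1,0,0,0.147,0,0,0],[1,0,0,0,0,0,0],[1,0,0,0,0,0,0]]' 100; python3 go.py 0.515 -0.103 0.066 -13.5
python3 -m jog '[[-1,0,0,0,0,0,0],[-1,0,0,0,0,0,0],[-1,0,0,0,0,0,0],[-1,0,0,0,0,0,0],[-1,0,0,0,0,0,0],[-1,0,0,0,0,0,0],[-1,0,0,0,0,0,0],[-1,0,0,0,0,0,0]]' 100; python3 go.py 0.515 -0.103 0.066 -13.5
```

```text
clock: 3.82
position: [0.5201, -0.1027, 0.0709]
tcp_rot: [0.993, -0.117, 0.005, 0.001]
ft_force: [0.3, 0.3, -0.1]
finger_gap: 0.0857
gripper_force: 0.0
t 3.83 pos [ 0.5201 -0.1027  0.0709] F [ 0.3  0.3 -0.1] gap 0.0857 q7 [ 0.59 -1.77]
shift frac [-0.033  0.01   0.032] turn frac [ 0.    -0.009  0.   ]
clock: 4.82
position: [0.5187, -0.103, 0.0692]
tcp_rot: [0.993, -0.118, 0.003, 0.001]
ft_force: [-2.5, -3.0, 5.2]
finger_gap: 0.0209
gripper_force: 97.6
t 4.83 pos [ 0.5187 -0.103   0.0692] F [-2.5 -3.   5.2] gap 0.0209 q7 [ 0.59 -1.77]
shift frac [-0.024  0.006  0.021] turn frac [ 0.001 -0.006 -0.   ]
```

```bash
python3 -m jog '[[-1,0,0,-0.1,0,0,0],[-1,0,0,-0.15,0,0,0],[-1,0,0,-0.25,0,0,0],[-1,0,0,-0.25,0,0,0],[-1,0,0,0,0,0,0],[-1,0,0,0,0,0,0],[-1,0,0,0,0,0,0],[-1,0,0,0,0,0,0]]'; python3 go.py 0.473 0.094 0.18 -17.7
python3 - <<'E'
from bench import snapshot
import cv2,numpy as np
s=snapshot("scene")["frame"][100:240,260:400,::-1]
cv2.imwrite("pics/b.png",cv2.resize(s,None,fx=4,fy=4,interpolation=cv2.INTER_CUBIC))
E
```

```text
clock: 5.82
position: [0.5172, -0.1017, 0.18]
tcp_rot: [0.993, -0.117, 0.002, 0.0]
ft_force: [0.6, -0.2, -4.2]
finger_gap: 0.0206
gripper_force: 98.3
t 5.83 pos [ 0.5172 -0.1017  0.18  ] F [ 0.6 -0.2 -4.2] gap 0.0206 q7 [ 0.61 -1.71]
shift frac [-0.59  -1.2   -0.002] turn frac [-0.    -0.004  0.071]
```

View pics/b.png

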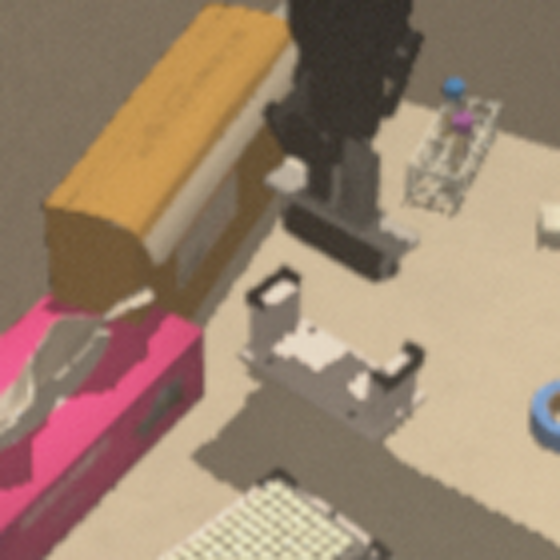

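The roller is held upright and clear of the stand, and the empty ledges show at crop (280,290) and (398,362). Now I'll move over the nest's -y end.

```bash
python3 go.py 0.4608 0.0459 0.18 -17.7;  python3 -m jog '[[-1,0,0,0,0,0,0.024],[-1,0,0,0,0,0,0.024],[-1,0,0,0,0,-0.002,0.023],[-1,0,0,0,0,-0.002,0]]' ; python3 go.py 0.4608 0.0459 0.18 -17.7;python3 - <<'E'
from h import *
S=np.load("scene.npz")
for c in [(280,290),(398,362)]: print(ray(S,((c[0]+.5)/4-.5+260,(c[1]+.5)/4-.5+100),.05).round(4))
E
```

```text
t 5.88 pos [ 0.5174 -0.1018  0.1802] F [ 0.5 -0.2 -4.3] gap 0.0212 q7 [ 0.61 -1.71]
shift frac [-0.596 -0.87  -0.001] turn frac [-0.    -0.004  0.071]
clock: 6.38
position: [0.518, -0.102, 0.1814]
tcp_rot: [0.988, -0.154, 0.001, -0.0]
ft_force: [-0.5, -0.4, -2.8]
finger_gap: 0.0209
gripper_force: 98.2
t 6.38 pos [ 0.518  -0.102   0.1814] F [-0.5 -0.4 -2.8] gap 0.0209 q7 [ 0.61 -1.79]
shift frac [-0.664 -0.823  0.008] turn frac [-0.    -0.002 -0.001]
[ 0.5703 -0.1248]
[ 0.4622 -0.0979]
```

```bash
python3 -m jog '[[-1,-0.11,-0.137,0,0,0,0],[-1,-0.11,-0.137,0,0,0,0],[-1,-0.11,-0.137,0,0,0,0],[-1,-0.11,-0.137,0,0,0,0],[-1,-0.11,-0.137,0,0,0,0],[-1,-0.11,-0.137,0,0,0,0],[-1,0,0,0.2,0,0,0],[-1,0,0,0.2,0,0,0],[-1,0,0,0,0,0,0],[-1,0,0,0,0,0,0],[-1,0,0,0,0,0,0],[-1,0,0,0,0,0,0]]' ; python3 go.py 0.4608 0.0459 0.11 -17.7;python3 - <<'E'
from bench import snapshot
import cv2,numpy as np
s=snapshot("scene")["frame"][160:290,270:400,::-1]
cv2.imwrite("pics/c.png",cv2.resize(s,None,fx=4,fy=4,interpolation=cv2.INTER_CUBIC))
E
```

```text
clock: 7.88
position: [0.4621, 0.0456, 0.1222]
tcp_rot: [0.988, -0.154, 0.002, -0.0]
ft_force: [-0.1, 0.4, -4.7]
finger_gap: 0.021
gripper_force: 97.9
t 7.88 pos [0.4621 0.0456 0.1222] F [-0.1  0.4 -4.7] gap 0.021 q7 [ 0.47 -2.06]
shift frac [-0.009  0.001  0.081] turn frac [-0.001 -0.004 -0.001]
```

View pics/c.png

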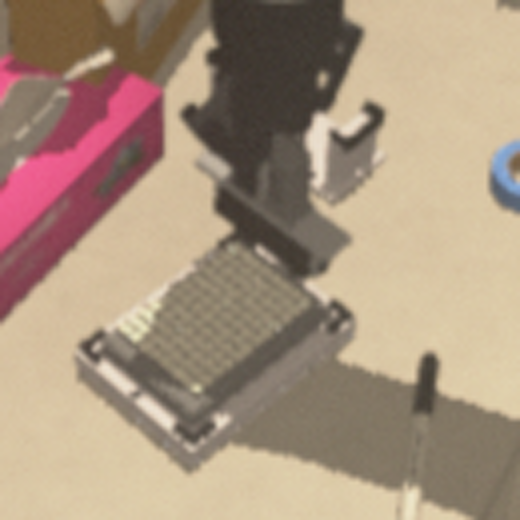

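The roller hangs over the nest's -y end. The wheel ends show at about crop (222,205) and (308,268), and the caps' edge runs from (235,248) to (310,300). I'll check the lateral alignment numerically.

Run:
```python
from h import *
from bench import manip
from scipy.spatial.transform import Rotation as Ro
S=np.load("scene.npz");K,R,t=cam(S); o=manip.get_obs(); Q=Ro.from_quat(o["tcp_rot"]); p=o["position"]
pr=lambda X:(lambda q:((q[:2]/q[2])-np.array([270,160]))*4)(K@(R@X+t)).round(0)
for off in(-.003,): 
  for a in(.039,-.039):
    print("wheel bottom",pr(p+Q.apply([a+off,0,.0552])),"front mid",pr(p+Q.apply([a+off,-.015,.040])), "bar end top", pr(p+Q.apply([off+np.sign(a)*.059,-.013,.012])))
c,s=np.cos(np.radians(-17.7)),np.sin(np.radians(-17.7))
for x,y in [(.037,-.0537),(-.037,-.0537),(.037,.0537),(-.037,.0537)]: print("cap corner",pr(np.array([.473+c*x-s*y,.094+s*x+c*y,.038])))
```

```text
wheel bottom [226. 209.] front mid [209. 205.] bar end top [190. 157.]
wheel bottom [311. 274.] front mid [296. 271.] bar end top [323. 258.]
cap corner [233. 237.]
cap corner [313. 299.]
cap corner [114. 324.]
cap corner [193. 391.]
```

```bash
cat > c.py <<'E'
import sys; from bench import manip
# c.py LO HI: print state, exit 0 only while net vertical load (N) is within LO..HI
o=manip.get_obs(); f=o["ft_force"]; n=f[2]+4.3
print(round(o["clock"],2),o["position"].round(4),"load",n.round(1),"xy",f[:2].round(1)); sys.exit(not float(sys.argv[1])<=n<=float(sys.argv[2]))
E
python3 -m jog '[[-1,-0.004,0,0.045,0,-0.002,0],[-1,-0.004,0,0.045,0,-0.002,0],[-1,0,0,0,0,0,0],[-1,0,0,0,0,0,0],[-1,0,0,0,0,0,0],[-1,0,0,0,0,0,0]]'>/dev/null; python3 c.py -3 3 &&
python3 -m jog '[[-1,0,0,0.007,0,0,0],[-1,0,0,0.007,0,0,0],[-1,0,0,0,0,0,0]]' >/dev/null; python3 c.py -3 3 &&
python3 -m jog '[[-1,0,0,0.007,0,0,0],[-1,0,0,0.007,0,0,0],[-1,0,0,0,0,0,0]]' >/dev/null; python3 c.py -3 3 &&
python3 -m jog '[[-1,0,0,0.007,0,0,0],[-1,0,0,0.007,0,0,0],[-1,0,0,0,0,0,0]]' >/dev/null; python3 c.py -3 3 &&
python3 -m jog '[[-1,0,0,0.007,0,0,0],[-1,0,0,0.007,0,0,0],[-1,0,0,0,0,0,0]]' >/dev/null; python3 c.py -3 3
```

```text
8.68 [0.4604 0.046  0.1078] load -0.4 xy [0.4 0.8]
9.05 [0.4601 0.0459 0.1055] load 0.6 xy [-0.1 -0.5]
9.43 [0.4602 0.046  0.1034] load 0.2 xy [-0.4 -0.1]
9.8 [0.4601 0.046  0.1013] load 0.3 xy [ 0.3 -0.7]
10.18 [0.4601 0.046  0.0992] load 0.2 xy [0.5 0.1]
```

```bash
python3 -m jog '[[-1,0,0,0.007,0,0,0],[-1,0,0,0.007,0,0,0],[-1,0,0,0,0,0,0]]' >/dev/null; python3 c.py -3 2 &&
python3 -m jog '[[-1,0,0,0.007,0,0,0],[-1,0,0,0.007,0,0,0],[-1,0,0,0,0,0,0]]' >/dev/null; python3 c.py -3 2 &&
python3 -m jog '[[-1,0,0,0.007,0,0,0],[-1,0,0,0.007,0,0,0],[-1,0,0,0,0,0,0]]' >/dev/null; python3 c.py -3 2 &&
python3 -m jog '[[-1,0,0,0.007,0,0,0],[-1,0,0,0.007,0,0,0],[-1,0,0,0,0,0,0]]' >/dev/null; python3 c.py -3 2 &&
python3 -m jog '[[-1,0,0,0.007,0,0,0],[-1,0,0,0.007,0,0,0],[-1,0,0,0,0,0,0]]' >/dev/null; python3 c.py -3 2 &&
python3 -m jog '[[-1,0,0,0.007,0,0,0],[-1,0,0,0.007,0,0,0],[-1,0,0,0,0,0,0]]' >/dev/null; python3 c.py -3 2 &&
python3 -m jog '[[-1,0,0,0.007,0,0,0],[-1,0,0,0.007,0,0,0],[-1,0,0,0,0,0,0]]' >/dev/null; python3 c.py -3 2
```

```text
10.55 [0.4603 0.046  0.0973] load 1.6 xy [-0.4 -0.8]
10.93 [0.4604 0.0462 0.0954] load 7.2 xy [-2.6 -0.2]
10.93 [0.4604 0.0462 0.0954] load 7.2 xy [-2.6 -0.2]
10.93 [0.4604 0.0462 0.0954] load 7.2 xy [-2.6 -0.2]
10.93 [0.4604 0.0462 0.0954] load 7.2 xy [-2.6 -0.2]
10.93 [0.4604 0.0462 0.0954] load 7.2 xy [-2.6 -0.2]
10.93 [0.4604 0.0462 0.0954] load 7.2 xy [-2.6 -0.2]
```

```bash
python3 -m jog '[[-1,0,0,0.007,0,0,0],[-1,0,0,0,0,0,0]]' >/dev/null; python3 c.py -3 15 &&
python3 -m jog '[[-1,0,0,0.007,0,0,0],[-1,0,0,0,0,0,0]]' >/dev/null; python3 c.py -3 15 &&
python3 -m jog '[[-1,0,0,0.007,0,0,0],[-1,0,0,0,0,0,0]]' >/dev/null; python3 c.py -3 15 &&
python3 -m jog '[[-1,0,0,0.007,0,0,0],[-1,0,0,0,0,0,0]]' >/dev/null; python3 c.py -3 15 &&
python3 -m jog '[[-1,0,0,0.007,0,0,0],[-1,0,0,0,0,0,0]]' >/dev/null; python3 c.py -3 15 &&
python3 -m jog '[[-1,0,0,0.007,0,0,0],[-1,0,0,0,0,0,0]]' >/dev/null; python3 c.py -3 15
```

```text
11.18 [0.4604 0.046  0.0942] load 8.2 xy [-1.6  0.4]
11.43 [0.4605 0.046  0.0939] load 15.2 xy [-5.9  0.2]
11.43 [0.4605 0.046  0.0939] load 15.2 xy [-5.9  0.2]
11.43 [0.4605 0.046  0.0939] load 15.2 xy [-5.9  0.2]
11.43 [0.4605 0.046  0.0939] load 15.2 xy [-5.9  0.2]
11.43 [0.4605 0.046  0.0939] load 15.2 xy [-5.9  0.2]
```

```bash
python3 -m jog '[[-1,0,0,0.004,0,0,0],[-1,0,0,0,0,0,0]]' >/dev/null; python3 c.py 13 23 &&
python3 -m jog '[[-1,0,-0.01,0,0,0,0],[-1,0,0,0,0,0,0]]' >/dev/null; python3 c.py 13 23 &&
python3 -m jog '[[-1,0,-0.01,0,0,0,0],[-1,0,0,0,0,0,0]]' >/dev/null; python3 c.py 13 23 &&
python3 -m jog '[[-1,0,-0.01,0,0,0,0],[-1,0,0,0,0,0,0]]' >/dev/null; python3 c.py 13 23 &&
python3 -m jog '[[-1,0,-0.01,0,0,0,0],[-1,0,0,0,0,0,0]]' >/dev/null; python3 c.py 13 23 &&
python3 -m jog '[[-1,0,-0.01,0,0,0,0],[-1,0,0,0,0,0,0]]' >/dev/null; python3 c.py 13 23 &&
python3 -m jog '[[-1,0,-0.01,0,0,0,0],[-1,0,0,0,0,0,0]]' >/dev/null; python3 c.py 13 23
```

```text
11.68 [0.4606 0.046  0.0939] load 18.6 xy [-5.1  0.4]
11.93 [0.4608 0.0465 0.0939] load 20.1 xy [-7.3 -2.5]
12.18 [0.4611 0.0475 0.0939] load 21.1 xy [-6.9 -2.9]
12.43 [0.4618 0.0494 0.094 ] load 20.9 xy [-6.9 -2.2]
12.68 [0.4625 0.0516 0.094 ] load 19.3 xy [-6.4 -0.4]
12.93 [0.4631 0.0536 0.094 ] load 20.1 xy [-5.   0.7]
13.18 [0.4634 0.0543 0.094 ] load 20.0 xy [-7.3 -0.7]
```

```bash
python3 -m jog '[[-1,-0.003,-0.015,0,0,0,0],[-1,0,0,0,0,0,0]]' >/dev/null; python3 c.py 17 23.5 &&
python3 -m jog '[[-1,-0.003,-0.015,0,0,0,0],[-1,0,0,0,0,0,0]]' >/dev/null; python3 c.py 17 23.5 &&
python3 -m jog '[[-1,0,-0.015,0,0,0,0],[-1,0,0,0,0,0,0]]' >/dev/null; python3 c.py 17 23.5 &&
python3 -m jog '[[-1,0,-0.015,0,0,0,0],[-1,0,0,0,0,0,0]]' >/dev/null; python3 c.py 17 23.5 &&
python3 -m jog '[[-1,0,-0.015,0,0,0,0],[-1,0,0,0,0,0,0]]' >/dev/null; python3 c.py 17 23.5 &&
python3 -m jog '[[-1,0,-0.015,0,0,0,0],[-1,0,0,0,0,0,0]]' >/dev/null; python3 c.py 17 23.5 &&
python3 -m jog '[[-1,0,-0.015,0,0,0,0],[-1,0,0,0,0,0,0]]' >/dev/null; python3 c.py 17 23.5 &&
python3 -m jog '[[-1,0,-0.015,0,0,0,0],[-1,0,0,0,0,0,0]]' >/dev/null; python3 c.py 17 23.5
```

```text
13.43 [0.4638 0.0555 0.0941] load 20.0 xy [-6.6 -3.5]
13.68 [0.4645 0.058  0.0941] load 19.0 xy [-5.4 -2.1]
13.93 [0.4655 0.0613 0.0942] load 17.7 xy [-4.2 -0.6]
14.18 [0.4663 0.0633 0.0942] load 18.6 xy [-4.5 -1.2]
14.43 [0.4667 0.0643 0.0942] load 19.1 xy [-4.9 -2.8]
14.68 [0.4675 0.0667 0.0942] load 18.9 xy [-4.4 -2.3]
14.93 [0.4685 0.0699 0.0942] load 17.6 xy [-2.5 -0.4]
15.18 [0.4691 0.0718 0.0943] load 18.8 xy [-3.8 -0.5]
```

```bash
python3 -m jog '[[-1,0,-0.015,0.002,0,0,0],[-1,0,0,0,0,0,0]]' >/dev/null; python3 c.py 17 24 &&
python3 -m jog '[[-1,0,-0.015,0,0,0,0],[-1,0,0,0,0,0,0]]' >/dev/null; python3 c.py 17 24 &&
python3 -m jog '[[-1,0,-0.015,0,0,0,0],[-1,0,0,0,0,0,0]]' >/dev/null; python3 c.py 17 24 &&
python3 -m jog '[[-1,0,-0.015,0,0,0,0],[-1,0,0,0,0,0,0]]' >/dev/null; python3 c.py 17 24 &&
python3 -m jog '[[-1,0,-0.015,0,0,0,0],[-1,0,0,0,0,0,0]]' >/dev/null; python3 c.py 17 24 &&
python3 -m jog '[[-1,0,-0.015,0,0,0,0],[-1,0,0,0,0,0,0]]' >/dev/null; python3 c.py 17 24 &&
python3 -m jog '[[-1,0,-0.015,0,0,0,0],[-1,0,0,0,0,0,0]]' >/dev/null; python3 c.py 17 24 &&
python3 -m jog '[[-1,0,-0.015,0,0,0,0],[-1,0,0,0,0,0,0]]' >/dev/null; python3 c.py 17 24 &&
python3 -m jog '[[-1,0,-0.015,0,0,0,0],[-1,0,0,0,0,0,0]]' >/dev/null; python3 c.py 17 24 &&
python3 -m jog '[[-1,0,-0.015,0,0,0,0],[-1,0,0,0,0,0,0]]' >/dev/null; python3 c.py 17 24
```

```text
15.43 [0.4696 0.0729 0.0942] load 21.4 xy [-5.3 -3.9]
15.68 [0.4705 0.0755 0.0943] load 20.8 xy [-4.2 -1.5]
15.93 [0.4715 0.0788 0.0943] load 19.5 xy [-3.8  0.5]
16.18 [0.4721 0.0806 0.0943] load 20.3 xy [-4.5 -0.9]
16.43 [0.4725 0.0816 0.0943] load 21.4 xy [-4.7 -3.4]
16.68 [0.4734 0.0842 0.0943] load 20.9 xy [-5.  -1.1]
16.93 [0.4744 0.0875 0.0944] load 20.3 xy [-3.1  0. ]
17.18 [0.475  0.0892 0.0944] load 20.8 xy [-4.5 -0.3]
17.43 [0.4754 0.0903 0.0944] load 22.5 xy [-4.7 -2.5]
17.68 [0.4762 0.0929 0.0944] load 21.0 xy [-4.1 -1.1]
```

```bash
python3 -m jog '[[-1,0,-0.015,0,0,0,0],[-1,0,0,0,0,0,0]]' >/dev/null; python3 c.py 17 24 &&
python3 -m jog '[[-1,0,-0.015,0,0,0,0],[-1,0,0,0,0,0,0]]' >/dev/null; python3 c.py 17 24 &&
python3 -m jog '[[-1,0,-0.015,0,0,0,0],[-1,0,0,0,0,0,0]]' >/dev/null; python3 c.py 17 24 &&
python3 -m jog '[[-1,0,-0.015,0,0,0,0],[-1,0,0,0,0,0,0]]' >/dev/null; python3 c.py 17 24 &&
python3 -m jog '[[-1,0,-0.015,0,0,0,0],[-1,0,0,0,0,0,0]]' >/dev/null; python3 c.py 17 24 &&
python3 -m jog '[[-1,0,-0.015,0,0,0,0],[-1,0,0,0,0,0,0]]' >/dev/null; python3 c.py 17 24 &&
python3 -m jog '[[-1,0,-0.015,0,0,0,0],[-1,0,0,0,0,0,0]]' >/dev/null; python3 c.py 17 24 &&
python3 -m jog '[[-1,0,-0.015,0,0,0,0],[-1,0,0,0,0,0,0]]' >/dev/null; python3 c.py 17 24 &&
python3 -m jog '[[-1,0,-0.015,0,0,0,0],[-1,0,0,0,0,0,0]]' >/dev/null; python3 c.py 17 24 &&
python3 -m jog '[[-1,0,-0.015,0,0,0,0],[-1,0,0,0,0,0,0]]' >/dev/null; python3 c.py 17 24; python3 go.py 0.491 0.140 0.094 -17.7
```

```text
17.93 [0.4773 0.0962 0.0945] load 18.6 xy [-2.8  0. ]
18.18 [0.4779 0.0979 0.0945] load 20.1 xy [-4.5 -0.8]
18.43 [0.4783 0.0989 0.0944] load 22.1 xy [-4.7 -2.9]
18.68 [0.4792 0.1016 0.0945] load 21.6 xy [-4.7 -1.8]
18.93 [0.4801 0.1048 0.0945] load 19.3 xy [-2.1 -0.1]
19.18 [0.4807 0.1064 0.0946] load 21.0 xy [-3.4 -1.9]
19.43 [0.4811 0.1075 0.0945] load 22.3 xy [-5.1 -3.3]
19.68 [0.482  0.1102 0.0946] load 21.7 xy [-3.6 -2. ]
19.93 [0.483  0.1134 0.0946] load 20.1 xy [-2.6  0.1]
20.18 [0.4835 0.1147 0.0946] load 20.3 xy [-3.5 -1.4]
t 20.18 pos [0.4835 0.1147 0.0946] F [-3.5 -1.4 16. ] gap 0.0208 q7 [ 0.36 -2.26]
shift frac [-0.004 -0.176  0.004] turn frac [-0.001 -0.002 -0.001]
```

```bash
python3 -m jog '[[-1,0,-0.015,0,0,0,0],[-1,0,0,0,0,0,0]]' >/dev/null; python3 c.py 17 24 &&
python3 -m jog '[[-1,0,-0.015,0,0,0,0],[-1,0,0,0,0,0,0]]' >/dev/null; python3 c.py 17 24 &&
python3 -m jog '[[-1,0,-0.015,0,0,0,0],[-1,0,0,0,0,0,0]]' >/dev/null; python3 c.py 17 24 &&
python3 -m jog '[[-1,0,-0.015,0,0,0,0],[-1,0,0,0,0,0,0]]' >/dev/null; python3 c.py 17 24 &&
python3 -m jog '[[-1,0,-0.015,0,0,0,0],[-1,0,0,0,0,0,0]]' >/dev/null; python3 c.py 17 24 &&
python3 -m jog '[[-1,0,-0.015,0,0,0,0],[-1,0,0,0,0,0,0]]' >/dev/null; python3 c.py 17 24 &&
python3 -m jog '[[-1,0,-0.015,0,0,0,0],[-1,0,0,0,0,0,0]]' >/dev/null; python3 c.py 17 24 &&
python3 -m jog '[[-1,0,-0.015,0,0,0,0],[-1,0,0,0,0,0,0]]' >/dev/null; python3 c.py 17 24 &&
python3 -m jog '[[-1,0,-0.015,0,0,0,0],[-1,0,0,0,0,0,0]]' >/dev/null; python3 c.py 17 24 &&
python3 -m jog '[[-1,0,-0.015,0,0,0,0],[-1,0,0,0,0,0,0]]' >/dev/null; python3 c.py 17 24 &&
python3 -m jog '[[-1,0,-0.015,0,0,0,0],[-1,0,0,0,0,0,0]]' >/dev/null; python3 c.py 17 24 &&
python3 -m jog '[[-1,0,-0.015,0,0,0,0],[-1,0,0,0,0,0,0]]' >/dev/null; python3 c.py 17 24 &&
python3 -m jog '[[-1,0,-0.01,0,0,0,0],[-1,0,0,0,0,0,0]]' >/dev/null; python3 c.py 17 24; python3 go.py 0.491 0.140 0.094 -17.7
```

```text
20.43 [0.484  0.1161 0.0946] load 22.3 xy [-4.4 -3.4]
20.68 [0.4849 0.1189 0.0947] load 21.0 xy [-3.5 -2. ]
20.93 [0.4859 0.1221 0.0947] load 20.0 xy [-3.4 -1.3]
21.18 [0.4864 0.1236 0.0947] load 20.8 xy [-3.2 -1. ]
21.43 [0.4868 0.1248 0.0947] load 21.2 xy [-4.4 -2.8]
21.68 [0.4877 0.1276 0.0947] load 21.4 xy [-2.6 -1.5]
21.93 [0.4886 0.1307 0.0948] load 20.5 xy [-2.4 -1. ]
22.18 [0.489  0.1315 0.0948] load 21.5 xy [-3.1 -2.4]
22.43 [0.4896 0.1331 0.0948] load 23.7 xy [-4.3 -3.4]
22.68 [0.4906 0.1361 0.0948] load 21.8 xy [-4.4 -1.8]
22.93 [0.4915 0.1394 0.0948] load 20.0 xy [-2.3 -0.7]
23.18 [0.4923 0.1419 0.0948] load 18.4 xy [-2.9  0.1]
23.43 [0.4928 0.1432 0.0949] load 18.6 xy [-1.9  0.6]
t 23.43 pos [0.4928 0.1432 0.0949] F [-1.9  0.6 14.3] gap 0.0212 q7 [ 0.31 -2.33]
shift frac [-0.005  0.024  0.006] turn frac [-0.003 -0.003 -0.   ]
```

All 12 strips were crossed: there were 11 clear bumps, and z stayed on a smooth slope. I'll do a return pass at a similar load to make sure they're home.

```bash
python3 -m jog '[[-1,0,0.015,0.002,0,0,0],[-1,0,0,0,0,0,0]]' >/dev/null; python3 c.py 16 25 &&
python3 -m jog '[[-1,0,0.015,0,0,0,0],[-1,0,0.015,0,0,0,0],[-1,0,0,0,0,0,0]]' >/dev/null; python3 c.py 16 25 &&
python3 -m jog '[[-1,0,0.015,0,0,0,0],[-1,0,0.015,0,0,0,0],[-1,0,0,0,0,0,0]]' >/dev/null; python3 c.py 16 25 &&
python3 -m jog '[[-1,0,0.015,0,0,0,0],[-1,0,0.015,0,0,0,0],[-1,0,0,0,0,0,0]]' >/dev/null; python3 c.py 16 25 &&
python3 -m jog '[[-1,0,0.015,0,0,0,0],[-1,0,0.015,0,0,0,0],[-1,0,0,0,0,0,0]]' >/dev/null; python3 c.py 16 25 &&
python3 -m jog '[[-1,0,0.015,0,0,0,0],[-1,0,0.015,0,0,0,0],[-1,0,0,0,0,0,0]]' >/dev/null; python3 c.py 16 25 &&
python3 -m jog '[[-1,0,0.015,0,0,0,0],[-1,0,0.015,0,0,0,0],[-1,0,0,0,0,0,0]]' >/dev/null; python3 c.py 16 25 &&
python3 -m jog '[[-1,0,0.015,0,0,0,0],[-1,0,0.015,0,0,0,0],[-1,0,0,0,0,0,0]]' >/dev/null; python3 c.py 16 25 &&
python3 -m jog '[[-1,0,0.015,0,0,0,0],[-1,0,0.015,0,0,0,0],[-1,0,0,0,0,0,0]]' >/dev/null; python3 c.py 16 25 &&
python3 -m jog '[[-1,0,0.015,0,0,0,0],[-1,0,0.015,0,0,0,0],[-1,0,0,0,0,0,0]]' >/dev/null; python3 c.py 16 25 &&
python3 -m jog '[[-1,0,0.015,0,0,0,0],[-1,0,0.015,0,0,0,0],[-1,0,0,0,0,0,0]]' >/dev/null; python3 c.py 16 25; python3 go.py 0.4608 0.0459 0.094 -17.7
```

```text
23.68 [0.4921 0.1412 0.0948] load 20.3 xy [-2.9 -0.4]
24.05 [0.4908 0.1368 0.0948] load 20.3 xy [-2.7 -0.3]
24.43 [0.4894 0.1324 0.0947] load 20.6 xy [-2.7  1. ]
24.8 [0.488  0.1281 0.0947] load 20.2 xy [-2.5  0.4]
25.18 [0.4866 0.1238 0.0946] load 20.1 xy [-2.4  0.5]
25.55 [0.4852 0.1194 0.0946] load 20.9 xy [-3.   0.5]
25.93 [0.4838 0.1151 0.0946] load 19.9 xy [-2.5  0.5]
26.3 [0.4824 0.1108 0.0946] load 20.0 xy [-3.5  0.5]
26.68 [0.481  0.1064 0.0945] load 20.4 xy [-2.3  0.2]
27.05 [0.4797 0.1021 0.0945] load 20.2 xy [-2.1  1.1]
27.43 [0.4783 0.0978 0.0944] load 18.4 xy [-2.4  0.5]
t 27.43 pos [0.4783 0.0978 0.0944] F [-2.4  0.5 14.1] gap 0.0209 q7 [ 0.39 -2.22]
shift frac [-0.005  0.365  0.002] turn frac [-0.003 -0.003 -0.001]
```

```bash
python3 -m jog '[[-1,0,0.015,0.002,0,0,0],[-1,0,0.015,0,0,0,0],[-1,0,0,0,0,0,0]]' >/dev/null; python3 c.py 16 25 &&
python3 -m jog '[[-1,0,0.015,0,0,0,0],[-1,0,0.015,0,0,0,0],[-1,0,0.015,0,0,0,0],[-1,0,0,0,0,0,0]]' >/dev/null; python3 c.py 16 25 &&
python3 -m jog '[[-1,0,0.015,0,0,0,0],[-1,0,0.015,0,0,0,0],[-1,0,0.015,0,0,0,0],[-1,0,0,0,0,0,0]]' >/dev/null; python3 c.py 16 25 &&
python3 -m jog '[[-1,0,0.015,0,0,0,0],[-1,0,0.015,0,0,0,0],[-1,0,0.015,0,0,0,0],[-1,0,0,0,0,0,0]]' >/dev/null; python3 c.py 16 25 &&
python3 -m jog '[[-1,0,0.015,0,0,0,0],[-1,0,0.015,0,0,0,0],[-1,0,0.015,0,0,0,0],[-1,0,0,0,0,0,0]]' >/dev/null; python3 c.py 16 25 &&
python3 -m jog '[[-1,0,0.015,0,0,0,0],[-1,0,0.015,0,0,0,0],[-1,0,0.015,0,0,0,0],[-1,0,0,0,0,0,0]]' >/dev/null; python3 c.py 16 25 &&
python3 -m jog '[[-1,0,0.015,0,0,0,0],[-1,0,0.015,0,0,0,0],[-1,0,0.015,0,0,0,0],[-1,0,0,0,0,0,0]]' >/dev/null; python3 c.py 16 25 &&
python3 -m jog '[[-1,0,0.015,0,0,0,0],[-1,0,0.015,0,0,0,0],[-1,0,0.015,0,0,0,0],[-1,0,0,0,0,0,0]]' >/dev/null; python3 c.py 16 25 &&
python3 -m jog '[[-1,0,0.015,0,0,0,0],[-1,0,0.015,0,0,0,0],[-1,0,0,0,0,0,0]]' >/dev/null; python3 c.py 16 25; python3 go.py 0.4608 0.0459 0.094 -17.7
```

```text
27.8 [0.477  0.0936 0.0944] load 21.4 xy [-2.3  0.7]
28.3 [0.4749 0.0871 0.0943] load 21.6 xy [-1.7  0.3]
28.8 [0.4728 0.0806 0.0942] load 20.6 xy [-2.7  0.9]
29.3 [0.4707 0.074  0.0941] load 20.2 xy [-3.2 -0.2]
29.8 [0.4686 0.0675 0.0941] load 20.5 xy [-2.9 -0.2]
30.3 [0.4665 0.061  0.094 ] load 19.6 xy [-2.6  1.1]
30.8 [0.4644 0.0545 0.094 ] load 20.1 xy [-2.6  1.1]
31.3 [0.4623 0.0479 0.0938] load 19.0 xy [-2.7  0.4]
31.68 [0.4604 0.0419 0.0932] load 15.5 xy [-2.  -3.1]
t 31.68 pos [0.4604 0.0419 0.0932] F [-2.  -3.1 11.2] gap 0.0207 q7 [ 0.47 -2.07]
shift frac [-0.005 -0.026 -0.005] turn frac [ 0.001 -0.002 -0.001]
```

```bash
python3 -m jog '[[-1,0,0,-0.1,0,0,0],[-1,0,0,-0.2,0,0,0],[-1,0,0,-0.28,0,0,0],[-1,0,0,0,0,0,-0.035],[-1,0,0,0,0,0,-0.034],[-1,0,0,0,0,0,0]]'; python3 go.py 0.5187 -0.103 0.18 -13.55
```

```text
clock: 32.42
position: [0.4573, 0.0432, 0.1767]
tcp_rot: [0.993, -0.118, -0.003, -0.0]
ft_force: [0.1, 0.4, -5.5]
finger_gap: 0.0208
gripper_force: 98.5
t 32.42 pos [0.4573 0.0432 0.1767] F [ 0.1  0.4 -5.5] gap 0.0208 q7 [ 0.49 -1.94]
shift frac [ 0.627  0.851 -0.025] turn frac [ 0.     0.005 -0.   ]
```

```bash
python3 -m jog '[[-1,0.105,0.142,0,0,0.002,0],[-1,0.105,0.142,0,0,0,0],[-1,0.105,0.142,0,0,0,0],[-1,0.105,0.142,0,0,0,0],[-1,0.105,0.142,0,0,0,0],[-1,0.102,0.141,0,0,0,0],[-1,0,0,0,0,0,0],[-1,0,0,0,0,0,0],[-1,0,0,0,0,0,0]]'; python3 go.py 0.5187 -0.103 0.12 -13.55
```

```text
clock: 33.55
position: [0.52, -0.1019, 0.1784]
tcp_rot: [0.993, -0.118, -0.0, -0.0]
ft_force: [-0.0, -0.1, -4.2]
finger_gap: 0.0208
gripper_force: 98.0
t 33.55 pos [ 0.52   -0.1019  0.1784] F [-0.  -0.1 -4.2] gap 0.0208 q7 [ 0.61 -1.71]
shift frac [-0.007  0.009  0.39 ] turn frac [-0.001  0.     0.001]
```

```bash
python3 -m jog '[[-1,-0.007,0.007,0.18,0,0,0],[-1,0,0.002,0.18,0,0,0],[-1,0,0,0,0,0,0],[-1,0,0,0,0,0,0],[-1,0,0,0,0,0,0]]'; python3 go.py 0.5187 -0.103 0.085 -13.55
python3 - <<'E'
from bench import snapshot,manip
from h import *
from scipy.spatial.transform import Rotation as Ro
s=snapshot("scene"); cv2.imwrite("pics/d.png",cv2.resize(s["frame"][120:220,285:385,::-1],None,fx=6,fy=6,interpolation=cv2.INTER_CUBIC))
E
```

```text
clock: 34.17
position: [0.5198, -0.1039, 0.1259]
tcp_rot: [0.993, -0.118, 0.001, -0.0]
ft_force: [0.1, 0.1, -4.5]
finger_gap: 0.0209
gripper_force: 98.1
t 34.17 pos [ 0.5198 -0.1039  0.1259] F [ 0.1  0.1 -4.5] gap 0.0209 q7 [ 0.6  -1.74]
shift frac [-0.009 -0.004  0.273] turn frac [-0.    -0.003 -0.   ]
```

View pics/d.png

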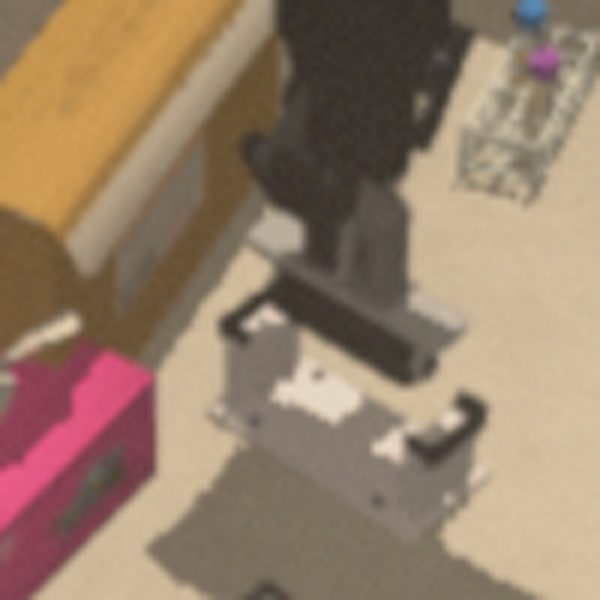

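The roller is upright and level, centred over the two ledges at crop (265,318) and (450,420). Lowering under guard.

```bash
python3 -m jog '[[-1,-0.008,-0.004,0.07,0,0,0],[-1,0,0,0.07,0,0,0],[-1,0,0,0.07,0,0,0],[-1,0,0,0.06,0,0,0],[-1,0,0,0,0,0,0],[-1,0,0,0,0,0,0],[-1,0,0,0,0,0,0]]' >/dev/null; python3 c.py -2 2 &&
python3 -m jog '[[-1,0,0,0.02,0,0,0],[-1,0,0,0.01,0,0,0],[-1,0,0,0,0,0,0],[-1,0,0,0,0,0,0]]'>/dev/null; python3 c.py -2 2 &&
python3 -m jog '[[-1,0,0,0.02,0,0,0],[-1,0,0,0.01,0,0,0],[-1,0,0,0,0,0,0],[-1,0,0,0,0,0,0]]'>/dev/null; python3 c.py -2 2 &&
python3 -m jog '[[-1,0,0,0.02,0,0,0],[-1,0,0,0,0,0,0],[-1,0,0,0,0,0,0]]'>/dev/null; python3 c.py -2 2;  python3 go.py 0.5187 -0.103 0.0692 -13.55
```

```text
35.1 [ 0.5177 -0.103   0.0841] load -0.6 xy [ 0.4 -0.8]
35.6 [ 0.5177 -0.103   0.0794] load 1.3 xy [0.2 0.1]
36.1 [ 0.5177 -0.103   0.0749] load -0.9 xy [-0.3 -0.5]
36.48 [ 0.5176 -0.103   0.0718] load -0.3 xy [0.7 0.8]
t 36.48 pos [ 0.5176 -0.103   0.0718] F [ 0.7  0.8 -4.6] gap 0.0211 q7 [ 0.59 -1.77]
shift frac [ 0.007 -0.002  0.017] turn frac [-0.001  0.    -0.001]
```

```bash
python3 -m jog '[[-1,0.004,0,0.009,0,0,0],[-1,0,0,0,0,0,0],[-1,0,0,0,0,0,0]]' >/dev/null; python3 c.py -2 3 &&
python3 -m jog '[[-1,0,0,0.007,0,0,0],[-1,0,0,0,0,0,0],[-1,0,0,0,0,0,0]]' >/dev/null; python3 c.py -2 3 &&
python3 -m jog '[[-1,0,0,0.007,0,0,0],[-1,0,0,0,0,0,0],[-1,0,0,0,0,0,0]]' >/dev/null; python3 c.py -2 3 &&
python3 -m jog '[[-1,0,0,0.007,0,0,0],[-1,0,0,0,0,0,0],[-1,0,0,0,0,0,0]]' >/dev/null; python3 c.py -2 3
```

```text
36.85 [ 0.5183 -0.1032  0.0705] load 0.2 xy [-0.1 -0.7]
37.23 [ 0.5184 -0.1032  0.0697] load 2.1 xy [-0.8  0.1]
37.6 [ 0.5183 -0.1032  0.0694] load 9.6 xy [-4.4  0.1]
37.6 [ 0.5183 -0.1032  0.0694] load 9.6 xy [-4.4  0.1]
```

Seated at the same height it was picked from. I'll ease off the load and release.

```bash
python3 -m jog '[[-1,0,0,-0.005,0,0,0],[-1,0,0,0,0,0,0],[-0.3,0,0,0,0,0,0],[0,0,0,0,0,0,0],[1,0,0,0,0,0,0],[1,0,0,0,0,0,0],[1,0,0,0,0,0,0],[1,0,0,0,0,0,0],[1,0,0,0,0,0,0],[1,0,0,0,0,0,0]]'; python3 -m jog '[[1,0,0,-0.1,0,0,0],[1,0,0,-0.2,0,0,0],[1,0,0,-0.3,0,0,0],[1,0,0,-0.3,0,0,0],[1,0,0,-0.2,0,0,0],[1,0,0.2,-0.2,0,0,0],[1,0,0.4,0,0,0,0],[1,0,0.4,0,0,0,0],[1,0,0.4,0,0,0,0],[1,0,0,0,0,0,0],[1,0,0,0,0,0,0],[1,0,0,0,0,0,0]]'
python3 - <<'E'
from bench import snapshot
from h import *
s=snapshot("scene")["frame"][140:280,270:390,::-1]; t=snapshot("top")["frame"][150:250,250:450,::-1]
a=cv2.resize(s,None,fx=3.3,fy=3.3,interpolation=cv2.INTER_CUBIC); b=cv2.resize(t,(400,200),interpolation=cv2.INTER_CUBIC)
c=np.zeros((a.shape[0],a.shape[1]+400,3),np.uint8); c[:,:a.shape[1]]=a; c[:200,a.shape[1]:]=b; cv2.imwrite("pics/e.png",c)
E
```

```text
clock: 38.85
position: [0.5183, -0.1032, 0.0692]
tcp_rot: [0.993, -0.118, 0.0, -0.0]
ft_force: [0.3, -0.7, -0.0]
finger_gap: 0.0852
gripper_force: 0.0
clock: 40.35
position: [0.4698, -0.3056, 0.2647]
tcp_rot: [0.993, -0.117, 0.0, -0.0]
ft_force: [0.7, 1.0, 0.2]
finger_gap: 0.0855
gripper_force: 0.0
```

View pics/e.png

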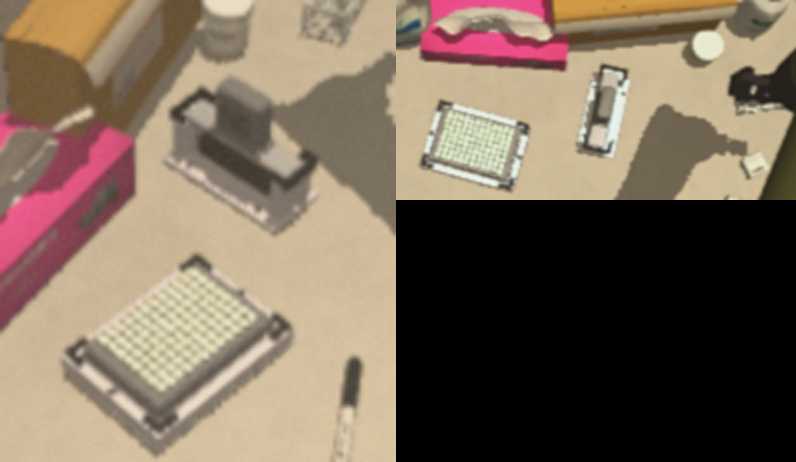

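The roller hangs upright between the cheeks at (240,140), as it did at the start. The caps look even, the gripper is clear, and the bystanders haven't been touched. Handing in.

```bash
python3 -c "
from bench import manip
print(manip.close_job())"
```

```text
the job is handed in; nothing more can be done
None
```

I handed the job in with the plate sealed, as far as I could measure: the roller crossed all twelve strips and came back over them without a bump, at measured loads of at most about 24 N, and it hangs upright in its stand with the bystanders untouched; no verdict was returned.

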